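# Back off a thumbscrew and open a board vise

### The arm

A 6-joint arm with a two-finger parallel gripper is mounted at the origin on a cart in front of the work surface, level with it; the furniture and walls round the work are solid. World frame = base frame: x ahead of the robot, y to its left, z up, the work surface at z = 0. Lengths are in m, angles in rad, forces in N, time in s.
With the tool pointing down it reaches from about 0.25 to 0.775 m from the base axis. Payload 4 kg.
Tool frame: the origin (TCP) lies on the centre line of the jaws, within the pads' length; the fingertips stand 25 mm ahead of it and the grasp point (between the pads) lies 6 mm ahead of it; z points along the fingers, y is the line along which they close (so a half turn about z gives the same grasp; the last joint's range is limited). The gripper opens to 94 mm and grips with 3 to 60 N. Pads are 16 mm wide; open, the fingers measure 119 mm over their backs; the gripper's body (75 mm by 177 mm) begins 78 mm behind the grasp point.
Start: joints at [1.017, 0.087, 1.371, -0, 1.684, -0.103], TCP at [0.24, 0.495, 0.231] pointing down, gripper open.
Joint ranges: [-3.1, 3.1], [-0.76, 2.03], [0.27, 2.55], [-1.08, 4.22], [0.17, 2.65], [-2.57, 2.57]. Speed limits (rad/s): [2.79, 2.79, 3.14, 3.14, 3.14, 3.14].

### API

Orientations are given as [roll, pitch, yaw] about the fixed x, y, z axes, in that order (R = Rz(yaw) Ry(pitch) Rx(roll)).
In Python, from bench import robot, imaging gives the robot as it stands. The module is installed in compiled form; this text tells all that it offers.
- The arm moves only by the tool drive_tool, never from a script. Its argument "series" is a list of rows, each a list of 3 entries, a list of its own where there are three numbers: the finger opening in m, from 0 to 0.094, then the shift along the tool's x, y, z in m, then the turn, a rotation vector about the tool's x, y, z in rad. A call has 1 to 5 rows; each row is the pose to reach, as a shift and turn from the pose commanded when the call began, along the tool's axes at that moment; what a row does not reach only later rows make up. A row lasts 1/8 s, in which the tool goes at most 62.5 mm and 10.7 degrees, less where a joint would pass 70% of its speed; a pose out of reach is approached as far as the arm can. A call with a gripper value outside its range is refused whole. The fingers move at their own pace and stop on an object; the grip force is fixed at half the most. Time passes only in rows, so rows that repeat a pose let the fingers close. It gives the time, the measured TCP pose, the force, the opening and the grip force at its end, in the units of the state.
- robot.get_obs(): the state, without advancing time (a new reading comes with each control period).
- imaging.snapshot(name): name is "scene" or "side" or "wrist"; returns the picture (480x640x3 uint8, red, green, blue); there is no depth.
- imaging.get_calibration(name): a dict with "intrinsics" (3x3 intrinsics, pixels), "k1" (the pictures are not rectified: a ray, as slopes to the right and down, at radius r is drawn at 1 + k1 r^2 times it, then the intrinsics apply), "position" and "rotation" of the camera in the world. Camera axes: x right, y up, looking along -z (the intrinsics and any distortion apply to the point x, -y, -z); pixel columns grow to the right and rows downward; lengths in m; the calibration is good to about 2 mm. A picture is of the moment at which its call begins: read the wrist's pose just before it. get_calibration takes no time and is no camera call; for the wrist camera it gives the pose at the moment of the call.
- robot.close_job(): hands the job in; it is judged then, once.
The state is a dict: "time": time; "joint_positions": joint angles; "qvel": joint speeds; "joint_torque": joint torques, N m; "tool_pos": TCP position; "ee_rot": TCP orientation; "wrist_force": force on the tool from outside, world axes, zero at the start; "wrist_torque": the same for the moment, N m; "width": finger opening in m; "finger_force": force on a finger pad.
Only numpy, scipy, OpenCV 4.12 (cv2) and the standard library are available. Lean on these libraries where they do the work, as an engineer would, in place of code of your own. Each camera call takes 0.05 s, during which the arm holds its last target. There are 200 camera calls.

### The job

Release the circuit board in the blue board vise without picking anything up. Roll a fingertip lightly across the bare front of the brass knurled thumbscrew until it has been backed off (counter-clockwise from above) by two full turns, a quarter turn either way, then push the unlocked sliding jaw gently back from the board, fully home against its end stop. The board stays lying in the vise untouched, and the things around stay where they are.

Things in the scene. Friction and masses are not known exactly. Their poses are not given: they have to be found in the camera images.
- board_vise: Blue and dark steel board vise, fixed to the desk, yaw within 0.3. Origin: on the desk under the centre of its base plate (88 x 164 mm, top 12 mm up). Its +x points away from the robot at yaw 0; its rail lies along y: fixed jaw at the -y end (right), then board, sliding jaw, and an end stop 23 mm high at the +y end. Jaw bars 80 mm long along x, 26 mm high.
- jaw (a joint): Sliding jaw, m: 0 = closed on the board, grows as it moves along the vise's +y, 0.038 = against the end stop. It is locked while the thumbscrew's pin sits in the rail (screw backed off less than about 1.5 turns); then it takes a push of about 4 to 6 N and stays where it is left.
- screw (a joint): Thumbscrew in the sliding jaw, rad: 0 = tight, grows as it is backed off (counter-clockwise seen from above); starts between 0 and 0.3. Turns against about 0.02 N m, stays where it is left, rises 2 mm a turn. Two turns are 12.57; beyond 2.5 turns it is about to leave its thread.
- thumbscrew (a point): On the thumbscrew's upright axis at half the height of its brass knurled rim, 54 mm above the desk at the start; moves with the screw. Rim 30.4 mm across, 16 mm high, 20 upright ribs; a white line on the black top runs from the centre to the rim. Only the front (vise -x) of the rim is bare. Rubbing the front towards the vise's -y (to the right) backs the screw off.
- pocket (a point): On the same axis, fixed in the jaw, 44 mm above the desk: the top of the jaw's block, which reaches 14 mm in front of (vise -x) and 32 mm behind the axis, and 23 mm to either side. On it a wall up to 64 mm above the desk surrounds the rim behind and at both sides; its side walls end 4 mm in front of the axis, so the rim stands 11 mm out of them.
- jaw_face (a point): Centre of the flat upright blue face for pushing the jaw back: the side of the thumbscrew housing that looks to the board (vise -y), 36 mm wide along x, 44 to 64 mm above the desk (this point: 54 mm). The jaw bar below it (top 26 mm up) reaches 13 mm farther towards the board. Push along the vise's +y.
- board: Green circuit board with parts on it, 75 mm along the vise's x, 45 mm along its y, loose, standing on the base plate between the jaws. Origin: centre of its underside, 12 mm above the desk; its highest parts reach 35 mm above the desk.
- tweezers: pointed steel tweezers, 122 x 12 x 9 mm, lying flat in front of the vise (robot's side). Loose bystander; origin at the centre of its underside.
- battery: blue 9 V block battery, 26 x 49 x 17 mm, lying behind the vise. Loose bystander; origin at the centre of its underside.
- solder_spool: reel of solder wire, 56 mm across, 38 mm high, standing on a flange. Loose bystander; origin at the centre of its underside.
- flux_bottle: clear dropper bottle with a red spout, 33 mm across, 99 mm high. Bystander, fixed in place; origin at the centre of its underside.
- side_cutters: small side cutters with blue handles, 39 x 126 x 10 mm, lying flat. Loose bystander; origin at the centre of its underside.
- multimeter: yellow and black hand-held multimeter lying on its back, 88 x 197 x 47 mm. Bystander, fixed in place; origin at the centre of its underside.
- screwdriver: black-handled screwdriver, 199 mm long, 22 mm thick. Loose bystander; origin at the centre of its underside.
- loupe: black watchmaker's eyepiece, 41 mm across, 30 mm high, standing on its rim. Loose bystander; origin at the centre of its underside.

How it is judged:
On the way, in this order (a step that is already met when the one before it is completed fails the run):
1. the thumbscrew is backed off two turns (at least one and three quarters) while the jaw is still closed (value of joint screw above 11 rad and value of joint jaw below 0.004 m), for 0.2 s.
2. the sliding jaw is pushed back to its end stop (value of joint jaw above 0.034 m), for 0.2 s.
At the end, for the whole second after the job is handed in: Jaw within 4 mm of its end stop (joint over 0.034 m), thumbscrew backed off by 1.75 to 2.25 turns (joint 11.0 to 14.45 rad), and the board lying still and level in the vise within 6 mm of where it was (value of joint jaw above 0.034 m and value of joint screw between 11 and 14.45 rad and distance of board from where it was at the start of the episode below 0.006 m and angle between board's own z axis and vertical below 0.08 rad and linear speed of board below 0.02 m/s); the robot touches nothing.
It fails at once if the board is lifted or touched with more than 3 N (height (world z) of board above 0.02 m or contact force between the fingers and board above 3 N).
It fails at once if the screw is turned out more than 2.5 turns, to the end of its thread (value of joint screw above 15.7 rad).
It fails at once if the vise is forced with more than 60 N (contact force between the fingers and board_vise above 60 N).
It fails at once if a thing around the vise is moved by more than 15 mm (distance of any of tweezers, battery, solder_spool, side_cutters, screwdriver, loupe from where it was at the start of the episode above 0.015 m).
It also fails if it takes over 72 s, if anything falls off the work surface, if the arm or the gripper's body presses on something with over 40 N, if the wrist force passes 120 N, or if a joint passes its speed limit or range.

## Working session

There is one attempt and no reset: what is moved stays moved. The work goes in short steps, Python scripts to look and compute and a tool call to move; the robot and the scene stay as the last step left them, time stands still between calls to the robot, and variables do not carry over. Pictures are saved under pics/ and viewed, at most 10 in all, crops included, and the job is handed in when it is done.

Besides the shell and the picture viewer there is one more tool, called after "Call:" in YAML: its name, and indented under it one key for each argument. drive_tool: Moves the arm, as the interface text tells. Its arguments: {"type":"object","properties":{"series":{"type":"array"}},"required":["series"]}

```bash
mkdir -p pics; cat > h.py <<'E'
import numpy as np, cv2
from bench import robot, imaging
from scipy.spatial.transform import Rotation as R
def ray(cal,u,v):
    K=np.array(cal['intrinsics']);k1=cal['k1']
    d=np.array([(u-K[0,2])/K[0,0],(v-K[1,2])/K[1,1]]);s=d.copy()
    for _ in range(20): s=d/(1+k1*(s@s))
    w=np.array(cal['rotation'])@np.array([s[0],-s[1],-1.]);return np.array(cal['position']),w
def onplane(cal,u,v,z):
    p,w=ray(cal,u,v);return p+w*(z-p[2])/w[2]
def proj(cal,P):
    c=np.array(cal['rotation']).T@(np.array(P)-np.array(cal['position']))
    s=np.array([c[0],-c[1]])/-c[2];s=s*(1+cal['k1']*(s@s));K=np.array(cal['intrinsics'])
    return np.array([K[0,0]*s[0]+K[0,2],K[1,1]*s[1]+K[1,2]])
def save(n,f):
    im=imaging.snapshot(n);cv2.imwrite('pics/'+f,im[:,:,::-1]);return im
E
python3 - <<'E'
from h import *
o=robot.get_obs();print({k:np.round(v,3) for k,v in o.items()})
for n in ['scene','side','wrist']:
    save(n,n+'0.png');c=imaging.get_calibration(n);print(n,np.round(c['position'],3),c['k1'],np.round(c['rotation'],2).tolist(),c['intrinsics'][0][0])
E
```

```text
{'time': np.float64(0.0), 'joint_positions': array([ 1.017,  0.088,  1.372, -0.   ,  1.684, -0.103]), 'qvel': array([ 0.002,  0.   , -0.001,  0.002,  0.   ,  0.   ]), 'joint_torque': array([ 1.0000e-03, -3.4018e+01, -3.0243e+01,  7.2000e-02,  3.3000e-02,
       -0.0000e+00]), 'tool_pos': array([0.239, 0.495, 0.229]), 'ee_rot': array([-3.139, -0.   ,  2.691]), 'wrist_force': array([0.612, 0.269, 0.179]), 'wrist_torque': array([ 0.011, -0.068, -0.019]), 'finger_force': np.float64(0.0), 'width': np.float64(0.094)}
scene [-0.044 -0.813  1.047] -0.07252168311023997 [0.79, -0.01, -0.62] 476.91701944981907
side [ 0.346 -1.148  0.618] -0.08992588201760153 [1.11, 0.0, -0.19] 510.15820487158686
wrist [0.179 0.523 0.383] 0.006275252765832292 [-0.23, 0.0, 1.12] 407.97867979081053
```

View pics/scene0.png

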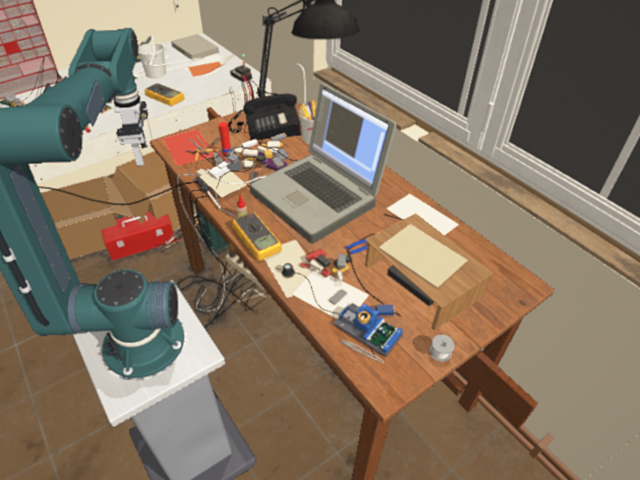

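View pics/side0.png

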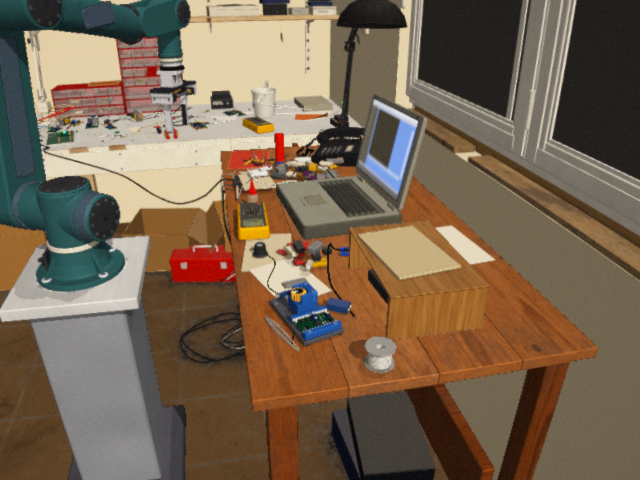

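The vise shows at about (370,325) in the scene view and (305,310) in the side view. The brass screw is at about (366,315) and (297,290). There is a wooden box behind the vise, and the tweezers lie in front of it.

```bash
python3 - <<'E'
from h import *
cs,cd,cw=[imaging.get_calibration(n) for n in('scene','side','wrist')]
print(onplane(cs,366,315,.06),onplane(cd,297,290,.06))
print('wooden box etc', onplane(cs,373,262,.1),onplane(cs,437,315,.1),onplane(cd,352,262,.1),onplane(cd,390,290,.1))
o=robot.get_obs();T=R.from_euler('xyz',o['ee_rot']).as_matrix()
print('toolR',T.round(2).tolist());print('cam in tool',T.T@(cw['position']-o['tool_pos']), (T.T@cw['rotation']).round(2).tolist())
a=cv2.imread('pics/scene0.png')[270:380,320:460];b=cv2.imread('pics/side0.png')[260:370,250:390]
cv2.imwrite('pics/c1.png',np.vstack([cv2.resize(x,(380*1,299),interpolation=cv2.INTER_CUBIC) for x in(a,b)]))
E
```

```text
Traceback (most recent call last):
  File "h.py", line 10, in onplane
    p,w=ray(cal,u,v);return p+w*(z-p[2])/w[2]
                                         ~^^^
IndexError: invalid index to scalar variable.
```

```bash
sed -i "s/np.array(cal\['rotation'\])/R.from_euler('xyz',cal['rotation']).as_matrix()/" h.py; python3 - <<'E'
from h import *
cs,cd,cw=[imaging.get_calibration(n) for n in('scene','side','wrist')]
print(onplane(cs,366,315,.06),onplane(cd,297,290,.06))
print('wooden box etc', onplane(cs,373,262,.1),onplane(cs,437,315,.1),onplane(cd,352,262,.1),onplane(cd,390,290,.1))
o=robot.get_obs();T=R.from_euler('xyz',o['ee_rot']).as_matrix()
W=R.from_euler('xyz',cw['rotation']).as_matrix()
print('toolR',T.round(2).tolist());print('cam in tool',T.T@(cw['position']-o['tool_pos']), (T.T@W).round(2).tolist())
a=cv2.imread('pics/scene0.png')[270:380,320:460];b=cv2.imread('pics/side0.png')[260:370,250:390]
cv2.imwrite('pics/c1.png',np.vstack([cv2.resize(x,(380*1,299),interpolation=cv2.INTER_CUBIC) for x in(a,b)]))
E
```

```text
[ 0.49547781 -0.29456093  0.06      ] [ 0.48851958 -0.28705113  0.06      ]
wooden box etc [ 0.60353714 -0.18960112  0.1       ] [ 0.61664752 -0.4177182   0.1       ] [ 0.6076838  -0.26628393  0.1       ] [ 0.64923174 -0.38356464  0.1       ]
toolR [[-0.9, 0.44, -0.0], [0.44, 0.9, -0.0], [0.0, -0.0, -1.0]]
cam in tool [ 0.06659195 -0.00056823 -0.15364188] [[0.0, 0.97, 0.23], [1.0, -0.0, -0.0], [-0.0, 0.23, -0.97]]
```

View pics/c1.png

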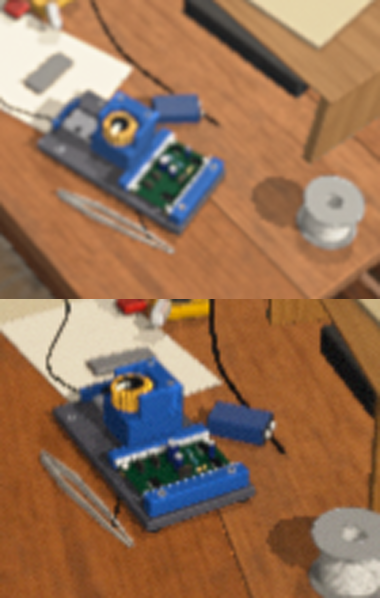

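The crops show the vise with yaw of roughly 0.2. The screw is at about (0.49, -0.29) and the front faces the robot. I'll go above it with tool x along the vise's +x, so the wrist camera looks at the screw from behind.

Call:
drive_tool:
  series:
    - [0, [-0.039, -0.042, 0], [0, 0, 0.166]]
    - [0, [-0.077, -0.083, 0], [0, 0, 0.332]]
    - [0, [-0.116, -0.125, 0], [0, 0, 0.498]]
    - [0, [-0.154, -0.166, 0], [0, 0, 0.664]]
    - [0, [-0.193, -0.208, 0], [0, 0, 0.83]]

```text
time: 0.78
tool_pos: [0.3227, 0.2221, 0.2302]
ee_rot: [3.141, 0.0, 1.856]
wrist_force: [0.8, 0.6, 0.2]
width: 0.0474
finger_force: 0.0
```

Call:
drive_tool:
  series:
    - [0, [-0.057, 0, 0], [0, 0, 0.166]]
    - [0, [-0.114, 0.001, 0], [0, 0, 0.332]]
    - [0, [-0.17, 0.001, 0], [0, 0, 0.498]]
    - [0, [-0.227, 0.002, 0], [0, 0, 0.664]]
    - [0, [-0.284, 0.002, 0], [0, 0, 0.83]]

```text
time: 1.4
tool_pos: [0.4059, -0.0496, 0.2304]
ee_rot: [3.141, -0.001, 1.025]
wrist_force: [0.8, 0.4, -0.1]
width: 0.0005
finger_force: 0.0
```

Call:
drive_tool:
  series:
    - [0, [-0.038, 0.042, 0], [0, 0, 0.166]]
    - [0, [-0.076, 0.084, 0], [0, 0, 0.332]]
    - [0, [-0.114, 0.127, 0], [0, 0, 0.498]]
    - [0, [-0.152, 0.169, 0], [0, 0, 0.664]]
    - [0, [-0.19, 0.211, 0], [0, 0, 0.83]]

```text
time: 2.02
tool_pos: [0.4893, -0.321, 0.23]
ee_rot: [-3.141, 0.0, 0.195]
wrist_force: [0.6, 1.4, -0.2]
width: 0.0008
finger_force: 0.0
```

```bash
python3 - <<'E'
from h import *
save('wrist','w_.png')
o=robot.get_obs();print({k:np.round(o[k],3).tolist() for k in('time','tool_pos','ee_rot','qvel','width','wrist_force')})
save('wrist','w1.png');print(imaging.get_calibration('wrist'))
E
```

```text
{'time': 2.075, 'tool_pos': [0.49, -0.328, 0.228], 'ee_rot': [3.138, 0.002, 0.186], 'qvel': [0.042, -0.071, 0.134, 0.022, 0.068, -0.156], 'width': 0.0, 'wrist_force': [1.591, -4.065, 0.197]}
{'intrinsics': array([[407.97867979,   0.        , 327.193154  ],
       [  0.        , 407.97867979, 238.60716529],
       [  0.        ,   0.        ,   1.        ]]), 'k1': 0.006275252765832292, 'position': array([ 0.55315884, -0.31140597,  0.38084284]), 'rotation': array([-2.32966155e-01,  1.18817306e-03, -1.37586726e+00])}
```

View pics/w1.png

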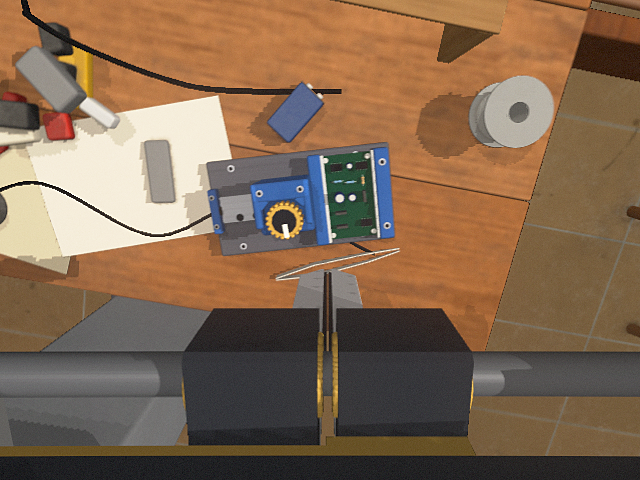

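The wrist view shows the base plate with corners at about (207,163), (388,143), (395,238) and (222,255), the brass rim at (285,219) and the white line pointing down towards the front. The board is at (350,195), and the tweezers run from (275,278) to (400,249). Now the precise measurement.

```bash
python3 - <<'E'
from h import *
for _ in range(2): im=imaging.snapshot('wrist')
o=robot.get_obs();print(o['tool_pos'],o['ee_rot'],np.abs(o['qvel']).max())
im=save('wrist','w2.png');c=imaging.get_calibration('wrist')
hsv=cv2.cvtColor(im,cv2.COLOR_RGB2HSV)
# brass
m=cv2.inRange(hsv,(15,120,90),(32,255,255));m[:, :240]=0;m[:,330:]=0;m[:190]=0;m[250:]=0
p=cv2.findNonZero(m)[:,0,:];print('brass n',len(p),p.min(0),p.max(0))
h=cv2.convexHull(p);(u,v),r=cv2.minEnclosingCircle(h);print('circ',u,v,r)
w=cv2.inRange(hsv,(0,0,170),(179,60,255));w=w[int(v-r):int(v+r),int(u-r):int(u+r)];q=cv2.findNonZero(w)
S=onplane(c,u,v,.058);print('screw',S)
if q is not None:
  q=q[:,0,:].mean(0)+[int(u-r),int(v-r)];P=onplane(c,*q,.062)-onplane(c,u,v,.062);print('line px',q,'angle',np.arctan2(P[1],P[0]))
# rim px radius expected
print('exp r', np.linalg.norm(proj(c,S+[0,.0152,0])-proj(c,S)))
# blue
b=cv2.inRange(hsv,(100,120,60),(125,255,255));b[:,:200]=0;b[:135]=0;b[265:]=0;b[:,410:]=0
n,l,st,ce=cv2.connectedComponentsWithStats(b)
for i in range(1,n):
  if st[i,4]>150:
    rr=cv2.minAreaRect(cv2.findNonZero((l==i).astype('uint8')));bx=cv2.boxPoints(rr)
    print(st[i],[onplane(c,*x,.026)[:2].round(4).tolist() for x in bx])
E
```

```text
[ 0.48878236 -0.31962909  0.2290208 ] [-3.13884551e+00  1.54378024e-03  2.00372601e-01] 0.04566684811806772
brass n 577 [278 200] [314 238]
circ 296.0289306640625 218.91322326660156 19.325714111328125
screw [ 0.48857549 -0.29277672  0.058     ]
line px [297.07246377 229.69565217] angle -2.861647102306864
exp r 18.854810099760755
[ 385  149   19   90 1143] [[0.5572, -0.3549], [0.5603, -0.3665], [0.485, -0.3903], [0.4817, -0.3781]]
[ 263  155   76   90 2970] [[0.5261, -0.2522], [0.5435, -0.3103], [0.4676, -0.3334], [0.449, -0.2724]]
[220 188  14  44 244] [[0.4948, -0.2201], [0.4972, -0.2264], [0.4603, -0.2383], [0.4578, -0.2319]]
```

Screw axis: (0.4886, -0.2928), with the rim radius in pixels as expected (19.3 against 18.9). Vise yaw is about 0.30, and the white line points to the vise's -x. Next I go to a stand-off in front of the rim, slightly left.

Call:
drive_tool:
  series:
    - [0, [-0.032, -0.034, 0], [0, 0, -0.1]]
    - [0, [-0.032, -0.034, 0.05], [0, 0, -0.1]]
    - [0, [-0.032, -0.034, 0.105], [0, 0, -0.1]]
    - [0, [-0.032, -0.034, 0.156], [0, 0, -0.1]]
    - [0, [-0.032, -0.034, 0.156], [0, 0, -0.1]]

```text
time: 2.9
tool_pos: [0.4481, -0.2884, 0.0707]
ee_rot: [-3.133, 0.005, 0.303]
wrist_force: [-1.2, -0.4, 0.6]
width: 0.0008
finger_force: 0.0
```

```bash
cat >> h.py <<'E'
S=np.array([.4886,-.2928]);Y=.30;EX=np.array([np.cos(Y),np.sin(Y)]);EY=np.array([-np.sin(Y),np.cos(Y)])
def st():
    o=robot.get_obs();d=o['tool_pos'][:2]-S;f=o['wrist_force']
    print('t',round(float(o['time']),2),'vise xy mm',(d@EX*1e3).round(1),(d@EY*1e3).round(1),'z',o['tool_pos'][2].round(4),'rpy',o['ee_rot'].round(3),'F vise',(f[:2]@EX).round(2),(f[:2]@EY).round(2),f[2].round(2))
E
python3 - <<'E'
from h import *
save('wrist','x.png');save('wrist','x.png');st();save('wrist','w3.png');save('side','s3.png');save('scene','sc3.png')
st()
a=cv2.imread('pics/w3.png');b=cv2.imread('pics/side0.png');b=cv2.imread('pics/s3.png')[250:350,240:360]
cv2.imwrite('pics/c3.png',np.hstack([cv2.resize(a,(560,420)),cv2.resize(b,(240,420)[:1]+(200,)) if 0 else cv2.copyMakeBorder(cv2.resize(b,(240,200)),0,220,0,0,0)]))
E
```

```text
t 3.0 vise xy mm -34.9 11.9 z 0.0764 rpy [ 3.14e+00 -1.00e-03  3.02e-01] F vise 0.78 0.13 -0.52
t 3.15 vise xy mm -34.3 10.0 z 0.078 rpy [ 3.136 -0.004  0.301] F vise 0.12 -0.5 -0.3
```

View pics/c3.png

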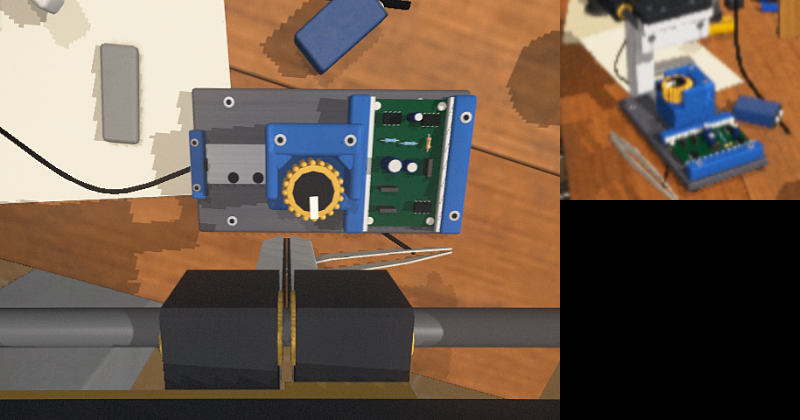

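The vise is now level in the image and the screw sits at about (314,190) in the crop. The fingertips are just in front of it and left, at (288,238), clear of the tweezers. I re-measure from this closer view.

```bash
cat >> h.py <<'E'
def look(ztop=.062,tag='l.png'):
    im=save('wrist',tag);c=imaging.get_calibration('wrist');hsv=cv2.cvtColor(im,cv2.COLOR_RGB2HSV)
    g=proj(c,[*S,ztop]).astype(int);k=60
    x0,y0=g-k;sub=hsv[y0:y0+2*k,x0:x0+2*k]
    m=cv2.inRange(sub,(15,120,90),(32,255,255));p=cv2.findNonZero(m)
    n,l,s,_=cv2.connectedComponentsWithStats(cv2.morphologyEx(m,cv2.MORPH_CLOSE,np.ones((5,5))));i=1+s[1:,4].argmax()
    p=cv2.findNonZero((l==i).astype('uint8'));(u,v),r=cv2.minEnclosingCircle(p);u+=x0;v+=y0
    C=onplane(c,u,v,ztop-.003);print('screw',C.round(4),'r',round(r,1),'exp',round(np.linalg.norm(proj(c,C+[0,.0152,0])-proj(c,C)),1))
    w=cv2.inRange(sub,(0,0,150),(179,70,255));yy,xx=np.mgrid[:2*k,:2*k];w[np.hypot(xx+x0-u,yy+y0-v)>.75*r]=0
    q=cv2.findNonZero(w)
    if q is None: print('no line');return
    q=q[:,0].mean(0)+[x0,y0];P=onplane(c,*q,ztop)[:2]-onplane(c,*proj(c,[*C[:2],ztop]),ztop)[:2]
    a=np.arctan2(P[1],P[0])-(np.pi+Y);print('line angle rel front (ccw+)',round(np.angle(np.exp(1j*a)),3),'rho',np.linalg.norm(P).round(4))
E
python3 - <<'E'
from h import *
st();look();st()
im=cv2.imread('pics/l.png');hsv=cv2.cvtColor(im,cv2.COLOR_BGR2HSV);c=imaging.get_calibration('wrist')
b=cv2.inRange(hsv,(100,120,60),(125,255,255));n,l,s,_=cv2.connectedComponentsWithStats(b)
for i in range(1,n):
  if s[i,4]>800:
    bx=cv2.boxPoints(cv2.minAreaRect(cv2.findNonZero((l==i).astype('uint8'))))
    print(s[i],[onplane(c,*x,.026)[:2].round(4).tolist() for x in bx])
E
```

```text
t 3.15 vise xy mm -34.3 10.0 z 0.078 rpy [ 3.136 -0.004  0.301] F vise 0.12 -0.5 -0.3
screw [ 0.4881 -0.2934  0.059 ] r 35.8 exp 35.5
line angle rel front (ccw+) 0.06 rho 0.0068
t 3.2 vise xy mm -34.5 10.1 z 0.0777 rpy [ 3.137e+00 -3.000e-03  3.010e-01] F vise 0.14 -0.4 0.68
[ 299  110  119  157 8484] [[0.4525, -0.2746], [0.5286, -0.2569], [0.5424, -0.3111], [0.4672, -0.3339]]
[ 496  111   41  156 3513] [[0.4811, -0.3775], [0.5566, -0.3545], [0.559, -0.3665], [0.4836, -0.3906]]
[213 151  20  77 920] [[0.494, -0.2207], [0.4968, -0.2277], [0.4604, -0.2401], [0.4574, -0.2327]]
```

Call:
drive_tool:
  series:
    - [0, [0.006, 0, 0.003], [0, 0, 0]]
    - [0, [0.009, 0, 0.003], [0, 0, 0]]
    - [0, [0.0105, 0, 0.003], [0, 0, 0]]
    - [0, [0.0115, 0, 0.003], [0, 0, 0]]
    - [0, [0.0115, 0, 0.003], [0, 0, 0]]

```text
time: 3.82
tool_pos: [0.4618, -0.289, 0.0714]
ee_rot: [-3.141, 0.001, 0.301]
wrist_force: [-0.6, -1.0, 0.4]
width: 0.0004
finger_force: 0.3
```

```bash
python3 - <<'E'
from h import *
st();imaging.snapshot('wrist');st();look()
E
```

```text
t 3.83 vise xy mm -24.5 11.6 z 0.0714 rpy [-3.141e+00  1.000e-03  3.010e-01] F vise -0.83 -0.78 0.37
t 3.88 vise xy mm -24.5 11.6 z 0.0713 rpy [-3.141  0.     0.301] F vise 0.21 0.46 1.14
screw [ 0.4888 -0.2934  0.059 ] r 37.3 exp 36.3
line angle rel front (ccw+) 0.039 rho 0.0073
```

Call:
drive_tool:
  series:
    - [0, [0.0025, 0, -0.002], [0, 0, 0]]
    - [0, [0.003, 0.004, -0.002], [0, 0, 0]]
    - [0, [0.003, 0.008, -0.002], [0, 0, 0]]
    - [0, [0.003, 0.012, -0.002], [0, 0, 0]]
    - [0, [0.003, 0.016, -0.002], [0, 0, 0]]

```text
time: 4.55
tool_pos: [0.4673, -0.3029, 0.0725]
ee_rot: [-3.138, 0.005, 0.301]
wrist_force: [-7.0, 0.5, 0.9]
width: 0.0005
finger_force: 3.4
```

```bash
python3 - <<'E'
from h import *
st();look();st()
E
```

```text
t 4.55 vise xy mm -23.4 -3.3 z 0.0725 rpy [-3.138  0.005  0.301] F vise -6.51 2.51 0.85
screw [ 0.4886 -0.2941  0.059 ] r 36.8 exp 36.2
line angle rel front (ccw+) 0.904 rho 0.0069
t 4.6 vise xy mm -23.5 -3.7 z 0.0726 rpy [-3.138  0.005  0.3  ] F vise -7.25 1.96 -0.0
```

The stroke worked: the screw turned about +0.86 rad at about 7 N. I go back off-contact and do a longer stroke.

Call:
drive_tool:
  series:
    - [0, [-0.006, 0.001, 0], [0, 0, 0]]
    - [0, [-0.006, -0.008, 0], [0, 0, 0]]
    - [0, [-0.006, -0.016, 0], [0, 0, 0]]
    - [0, [-0.005, -0.016, 0], [0, 0, 0]]
    - [0, [-0.005, -0.016, 0], [0, 0, 0]]

```text
time: 5.22
tool_pos: [0.4605, -0.2893, 0.0737]
ee_rot: [3.141, -0.001, 0.301]
wrist_force: [0.2, -0.2, -0.2]
width: 0.0004
finger_force: 0.0
```

Call:
drive_tool:
  series:
    - [0, [0.005, 0, 0], [0, 0, 0]]
    - [0, [0.005, 0.006, 0], [0, 0, 0]]
    - [0, [0.005, 0.012, 0], [0, 0, 0]]
    - [0, [0.005, 0.017, 0], [0, 0, 0]]
    - [0, [0.005, 0.022, 0], [0, 0, 0]]

```text
time: 5.85
tool_pos: [0.4692, -0.3095, 0.0734]
ee_rot: [-3.14, 0.006, 0.301]
wrist_force: [-7.2, -0.5, 4.0]
width: 0.0004
finger_force: 3.4
```

```bash
python3 - <<'E'
from h import *
st();look();st()
E
```

```text
t 5.85 vise xy mm -23.5 -10.2 z 0.0734 rpy [-3.14   0.006  0.301] F vise -6.99 1.66 4.03
screw [ 0.4889 -0.2945  0.059 ] r 36.7 exp 36.1
line angle rel front (ccw+) 2.395 rho 0.0067
t 5.9 vise xy mm -23.5 -10.8 z 0.0734 rpy [-3.14   0.005  0.3  ] F vise -7.25 0.89 2.89
```

Call:
drive_tool:
  series:
    - [0, [-0.006, 0.001, 0], [0, 0, 0]]
    - [0, [-0.006, -0.011, 0], [0, 0, 0]]
    - [0, [-0.006, -0.022, 0], [0, 0, 0]]
    - [0, [-0.005, -0.022, 0], [0, 0, 0]]
    - [0, [-0.005, -0.022, 0], [0, 0, 0]]

```text
time: 6.52
tool_pos: [0.4604, -0.2892, 0.0736]
ee_rot: [3.141, -0.0, 0.302]
wrist_force: [0.6, 0.3, -0.3]
width: 0.0007
finger_force: 0.0
```

Call:
drive_tool:
  series:
    - [0, [0.005, 0, 0], [0, 0, 0]]
    - [0, [0.005, 0.006, 0], [0, 0, 0]]
    - [0, [0.005, 0.012, 0], [0, 0, 0]]
    - [0, [0.005, 0.017, 0], [0, 0, 0]]
    - [0, [0.005, 0.022, 0], [0, 0, 0]]

```text
time: 7.15
tool_pos: [0.4692, -0.3096, 0.0733]
ee_rot: [-3.14, 0.006, 0.3]
wrist_force: [-7.0, 0.2, 2.9]
width: 0.0006
finger_force: 3.3
```

Call:
drive_tool:
  series:
    - [0, [-0.006, 0.001, 0], [0, 0, 0]]
    - [0, [-0.006, -0.011, 0], [0, 0, 0]]
    - [0, [-0.006, -0.022, 0], [0, 0, 0]]
    - [0, [-0.005, -0.022, 0], [0, 0, 0]]
    - [0, [-0.005, -0.022, 0], [0, 0, 0]]

```text
time: 7.78
tool_pos: [0.4605, -0.2892, 0.0737]
ee_rot: [3.141, -0.001, 0.302]
wrist_force: [0.5, -0.5, -0.1]
width: 0.0006
finger_force: 0.0
```

Call:
drive_tool:
  series:
    - [0, [0.005, 0, 0], [0, 0, 0]]
    - [0, [0.005, 0.006, 0], [0, 0, 0]]
    - [0, [0.005, 0.012, 0], [0, 0, 0]]
    - [0, [0.005, 0.017, 0], [0, 0, 0]]
    - [0, [0.005, 0.022, 0], [0, 0, 0]]

```text
time: 8.4
tool_pos: [0.469, -0.3094, 0.0731]
ee_rot: [-3.139, 0.006, 0.3]
wrist_force: [-7.5, 0.3, 3.8]
width: 0.0004
finger_force: 3.3
```

```bash
python3 - <<'E'
from h import *
st();look(.064);st()
E
```

```text
t 8.4 vise xy mm -23.6 -10.1 z 0.0731 rpy [-3.139  0.006  0.3  ] F vise -7.08 2.49 3.83
screw [ 0.4893 -0.2947  0.061 ] r 37.2 exp 36.6
line angle rel front (ccw+) -0.796 rho 0.0069
t 8.45 vise xy mm -23.6 -11.0 z 0.0732 rpy [-3.14   0.005  0.3  ] F vise -6.5 -0.17 2.8
```

5.49 rad so far, about 1.55 per stroke. Three more strokes.

Call:
drive_tool:
  series:
    - [0, [-0.006, 0.001, 0], [0, 0, 0]]
    - [0, [-0.006, -0.011, 0], [0, 0, 0]]
    - [0, [-0.006, -0.022, 0], [0, 0, 0]]
    - [0, [-0.005, -0.022, 0], [0, 0, 0]]
    - [0, [-0.005, -0.022, 0], [0, 0, 0]]

```text
time: 9.07
tool_pos: [0.4604, -0.2892, 0.0737]
ee_rot: [3.141, -0.0, 0.302]
wrist_force: [-0.0, 0.0, -0.3]
width: 0.0004
finger_force: 0.0
```

Call:
drive_tool:
  series:
    - [0, [0.005, 0, 0], [0, 0, 0]]
    - [0, [0.005, 0.006, 0], [0, 0, 0]]
    - [0, [0.005, 0.012, 0], [0, 0, 0]]
    - [0, [0.005, 0.017, 0], [0, 0, 0]]
    - [0, [0.005, 0.022, 0], [0, 0, 0]]

```text
time: 9.7
tool_pos: [0.4691, -0.3096, 0.0734]
ee_rot: [-3.14, 0.006, 0.3]
wrist_force: [-7.1, -0.2, 3.6]
width: 0.0004
finger_force: 3.5
```

Call:
drive_tool:
  series:
    - [0, [-0.006, 0.001, 0], [0, 0, 0]]
    - [0, [-0.006, -0.011, 0], [0, 0, 0]]
    - [0, [-0.006, -0.022, 0], [0, 0, 0]]
    - [0, [-0.005, -0.022, 0], [0, 0, 0]]
    - [0, [-0.005, -0.022, 0], [0, 0, 0]]

```text
time: 10.32
tool_pos: [0.4604, -0.2892, 0.0737]
ee_rot: [3.141, -0.0, 0.301]
wrist_force: [-0.0, -0.4, -0.3]
width: 0.0004
finger_force: 0.0
```

Call:
drive_tool:
  series:
    - [0, [0.005, 0, 0], [0, 0, 0]]
    - [0, [0.005, 0.006, 0], [0, 0, 0]]
    - [0, [0.005, 0.012, 0], [0, 0, 0]]
    - [0, [0.005, 0.017, 0], [0, 0, 0]]
    - [0, [0.005, 0.022, 0], [0, 0, 0]]

```text
time: 10.95
tool_pos: [0.4691, -0.3096, 0.0733]
ee_rot: [-3.14, 0.006, 0.3]
wrist_force: [-7.7, -0.5, 3.4]
width: 0.0002
finger_force: 3.3
```

Call:
drive_tool:
  series:
    - [0, [-0.006, 0.001, 0], [0, 0, 0]]
    - [0, [-0.006, -0.011, 0], [0, 0, 0]]
    - [0, [-0.006, -0.022, 0], [0, 0, 0]]
    - [0, [-0.005, -0.022, 0], [0, 0, 0]]
    - [0, [-0.005, -0.022, 0], [0, 0, 0]]

```text
time: 11.58
tool_pos: [0.4604, -0.2892, 0.0737]
ee_rot: [3.141, -0.001, 0.302]
wrist_force: [-0.3, 0.6, -0.1]
width: 0.0005
finger_force: 0.0
```

Call:
drive_tool:
  series:
    - [0, [0.005, 0, 0], [0, 0, 0]]
    - [0, [0.005, 0.006, 0], [0, 0, 0]]
    - [0, [0.005, 0.012, 0], [0, 0, 0]]
    - [0, [0.005, 0.017, 0], [0, 0, 0]]
    - [0, [0.005, 0.022, 0], [0, 0, 0]]

```text
time: 12.2
tool_pos: [0.469, -0.3096, 0.0733]
ee_rot: [-3.14, 0.006, 0.3]
wrist_force: [-6.5, -1.0, 4.1]
width: 0.0008
finger_force: 3.3
```

```bash
python3 - <<'E'
from h import *
st();look(.065,'w5.png');st()
E
```

```text
t 12.2 vise xy mm -23.6 -10.2 z 0.0733 rpy [-3.14   0.006  0.3  ] F vise -6.51 0.95 4.08
screw [ 0.4892 -0.2947  0.062 ] r 37.5 exp 36.8
line angle rel front (ccw+) -2.644 rho 0.0067
t 12.25 vise xy mm -23.5 -11.0 z 0.0734 rpy [-3.141  0.005  0.3  ] F vise -7.07 1.63 3.13
```

View pics/w5.png

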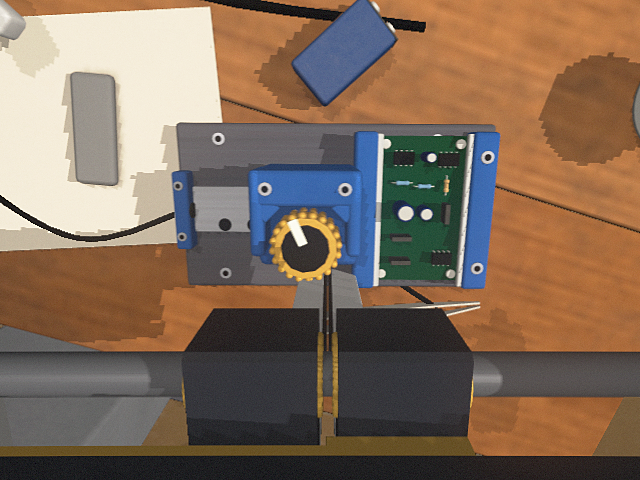

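The white line at (297,232) points up-left, so the total is 9.92 rad. The jaw is still closed on the board. Next: one full stroke, one of 17 mm, then back off.

Call:
drive_tool:
  series:
    - [0, [-0.006, 0.001, 0], [0, 0, 0]]
    - [0, [-0.006, -0.011, 0], [0, 0, 0]]
    - [0, [-0.006, -0.022, 0], [0, 0, 0]]
    - [0, [-0.005, -0.022, 0], [0, 0, 0]]
    - [0, [-0.005, -0.022, 0], [0, 0, 0]]

```text
time: 12.88
tool_pos: [0.4604, -0.2892, 0.0737]
ee_rot: [3.141, -0.0, 0.302]
wrist_force: [-1.2, 0.2, 0.3]
width: 0.0004
finger_force: 0.0
```

Call:
drive_tool:
  series:
    - [0, [0.005, 0, 0], [0, 0, 0]]
    - [0, [0.005, 0.006, 0], [0, 0, 0]]
    - [0, [0.005, 0.012, 0], [0, 0, 0]]
    - [0, [0.005, 0.017, 0], [0, 0, 0]]
    - [0, [0.005, 0.022, 0], [0, 0, 0]]

```text
time: 13.5
tool_pos: [0.4691, -0.3096, 0.0734]
ee_rot: [-3.14, 0.006, 0.3]
wrist_force: [-7.6, -0.9, 4.3]
width: 0.0005
finger_force: 3.5
```

Call:
drive_tool:
  series:
    - [0, [-0.006, 0.001, 0], [0, 0, 0]]
    - [0, [-0.006, -0.011, 0], [0, 0, 0]]
    - [0, [-0.006, -0.022, 0], [0, 0, 0]]
    - [0, [-0.005, -0.022, 0], [0, 0, 0]]
    - [0, [-0.005, -0.022, 0], [0, 0, 0]]

```text
time: 14.12
tool_pos: [0.4604, -0.2892, 0.0737]
ee_rot: [3.141, -0.0, 0.302]
wrist_force: [0.2, -0.8, -0.3]
width: 0.0004
finger_force: 0.0
```

Call:
drive_tool:
  series:
    - [0, [0.005, 0, 0], [0, 0, 0]]
    - [0, [0.005, 0.006, 0], [0, 0, 0]]
    - [0, [0.005, 0.012, 0], [0, 0, 0]]
    - [0, [0.005, 0.017, 0], [0, 0, 0]]
    - [0, [0.005, 0.017, 0], [0, 0, 0]]

```text
time: 14.75
tool_pos: [0.4676, -0.3052, 0.0735]
ee_rot: [-3.14, 0.006, 0.3]
wrist_force: [-7.3, -2.3, 4.1]
width: 0.0006
finger_force: 3.6
```

Call:
drive_tool:
  series:
    - [0, [-0.006, 0, 0], [0, 0, 0]]
    - [0, [-0.015, 0, 0], [0, 0, 0]]
    - [0, [-0.015, 0, -0.02], [0, 0, 0]]
    - [0, [-0.015, 0, -0.04], [0, 0, 0]]
    - [0, [-0.015, 0, -0.04], [0, 0, 0]]

```text
time: 15.38
tool_pos: [0.4565, -0.3096, 0.1154]
ee_rot: [3.138, -0.003, 0.301]
wrist_force: [1.0, 0.4, -1.0]
width: 0.0005
finger_force: 0.0
```

```bash
python3 - <<'E'
from h import *
imaging.snapshot('wrist');imaging.snapshot('wrist');st();look(.066,'w6.png');st()
E
```

```text
t 15.47 vise xy mm -36.4 -5.3 z 0.113 rpy [-3.141 -0.     0.301] F vise 0.5 -0.1 -0.36
screw [ 0.488  -0.2933  0.063 ] r 30.5 exp 30.5
line angle rel front (ccw+) -0.046 rho 0.0068
t 15.53 vise xy mm -36.6 -5.0 z 0.1124 rpy [-3.14e+00  1.00e-03  3.01e-01] F vise 0.29 0.24 0.83
```

12.52 rad, almost exactly two turns. Now I go over to the jaw face's board side (TCP at vise x +14, y -43) and lower there.

Call:
drive_tool:
  series:
    - [0, [0, 0, -0.01], [0, 0, 0]]
    - [0, [0.025, 0.019, -0.01], [0, 0, 0]]
    - [0, [0.0505, 0.038, -0.01], [0, 0, 0]]
    - [0, [0.0505, 0.038, -0.01], [0, 0, 0]]
    - [0, [0.0505, 0.038, 0.005], [0, 0, 0]]

```text
time: 16.15
tool_pos: [0.5152, -0.3303, 0.1091]
ee_rot: [3.14, -0.001, 0.301]
wrist_force: [0.1, 0.7, -0.4]
width: 0.0004
finger_force: 0.0
```

```bash
python3 - <<'E'
from h import *
imaging.snapshot('side');imaging.snapshot('wrist');st();save('wrist','w7.png')
im=save('side','s7.png')[230:330,230:350];cv2.imwrite('pics/c7.png',np.hstack([cv2.resize(cv2.imread('pics/w7.png'),(480,360)),cv2.resize(im[:,:,::-1],(320,360))]))
E
```

```text
t 16.25 vise xy mm 12.7 -41.5 z 0.1056 rpy [-3.137e+00  3.000e-03  3.010e-01] F vise 0.19 -0.72 -0.38
```

View pics/c7.png

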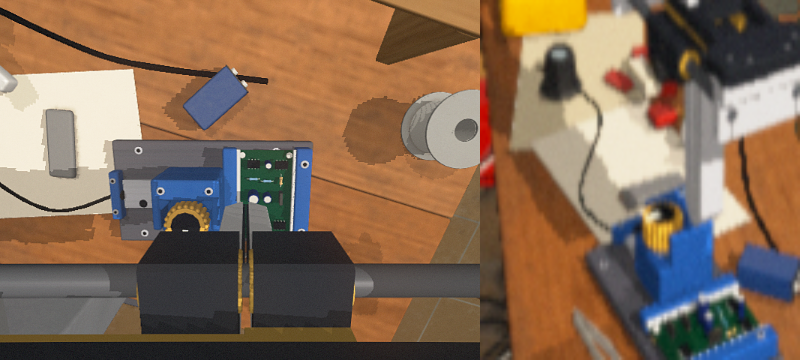

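In the wrist crop the fingertips at (243,207) are just right of the housing face at about x=225 and above the board edge, with room to descend.

Call:
drive_tool:
  series:
    - [0, [0.001, 0.002, 0], [0, 0, 0]]
    - [0, [0.001, 0.002, 0.01], [0, 0, 0]]
    - [0, [0.001, 0.002, 0.02], [0, 0, 0]]
    - [0, [0.001, 0.002, 0.028], [0, 0, 0]]
    - [0, [0.001, 0.002, 0.028], [0, 0, 0]]

```text
time: 16.98
tool_pos: [0.516, -0.3311, 0.0789]
ee_rot: [-3.139, 0.001, 0.301]
wrist_force: [0.7, -0.1, -0.6]
width: 0.0005
finger_force: 0.0
```

Call:
drive_tool:
  series:
    - [0, [0, -0.002, 0], [0, 0, 0]]
    - [0, [0, -0.005, 0], [0, 0, 0]]
    - [0, [0, -0.008, 0], [0, 0, 0]]
    - [0, [0, -0.011, 0], [0, 0, 0]]
    - [0, [0, -0.013, 0], [0, 0, 0]]

```text
time: 17.6
tool_pos: [0.5133, -0.3205, 0.0814]
ee_rot: [3.137, -0.001, 0.301]
wrist_force: [0.6, -4.6, 1.0]
width: 0.001
finger_force: 1.7
```

```bash
python3 - <<'E'
from h import *
st();imaging.snapshot('wrist');st()
E
```

```text
t 17.6 vise xy mm 15.4 -33.8 z 0.0814 rpy [ 3.137e+00 -1.000e-03  3.010e-01] F vise -0.79 -4.62 0.97
t 17.65 vise xy mm 15.5 -33.6 z 0.0814 rpy [ 3.138e+00 -1.000e-03  3.010e-01] F vise -0.55 -3.84 1.75
```

In contact at about 4.5 N. Push on, slowly.

Call:
drive_tool:
  series:
    - [0, [0, -0.004, 0.002], [0, 0, 0]]
    - [0, [0, -0.009, 0.002], [0, 0, 0]]
    - [0, [0, -0.014, 0.002], [0, 0, 0]]
    - [0, [0, -0.019, 0.002], [0, 0, 0]]
    - [0, [0, -0.024, 0.002], [0, 0, 0]]

```text
time: 18.27
tool_pos: [0.5066, -0.2982, 0.0811]
ee_rot: [3.136, -0.002, 0.3]
wrist_force: [0.4, -4.6, 6.4]
width: 0.0004
finger_force: 3.8
```

Call:
drive_tool:
  series:
    - [0, [0, -0.004, 0], [0, 0, 0]]
    - [0, [0, -0.008, 0], [0, 0, 0]]
    - [0, [0, -0.011, 0], [0, 0, 0]]
    - [0, [0, -0.014, 0], [0, 0, 0]]
    - [0, [0, -0.014, 0], [0, 0, 0]]

```text
time: 18.9
tool_pos: [0.5025, -0.2844, 0.0811]
ee_rot: [3.137, -0.002, 0.301]
wrist_force: [-0.1, -3.7, 7.5]
width: 0.0003
finger_force: 3.7
```

```bash
python3 - <<'E'
from h import *
st();imaging.snapshot('wrist');st()
E
```

```text
t 18.9 vise xy mm 15.7 4.0 z 0.0811 rpy [ 3.137e+00 -2.000e-03  3.010e-01] F vise -1.17 -3.53 7.53
t 18.95 vise xy mm 15.7 4.0 z 0.081 rpy [ 3.137e+00 -2.000e-03  3.010e-01] F vise -1.84 -3.67 7.23
```

Call:
drive_tool:
  series:
    - [0, [0, -0.001, -0.001], [0, 0, 0]]
    - [0, [0, -0.002, -0.001], [0, 0, 0]]
    - [0, [0, -0.003, -0.001], [0, 0, 0]]
    - [0, [0, -0.004, -0.001], [0, 0, 0]]
    - [0, [0, -0.004, -0.001], [0, 0, 0]]

```text
time: 19.58
tool_pos: [0.5022, -0.2835, 0.0818]
ee_rot: [3.13, -0.003, 0.3]
wrist_force: [1.8, -10.3, 1.7]
width: 0.0007
finger_force: 4.5
```

```bash
python3 - <<'E'
from h import *
st();imaging.snapshot('wrist');st()
E
```

```text
t 19.57 vise xy mm 15.7 4.9 z 0.0818 rpy [ 3.13e+00 -3.00e-03  3.00e-01] F vise -1.34 -10.37 1.68
t 19.62 vise xy mm 15.7 4.9 z 0.0818 rpy [ 3.131e+00 -3.000e-03  3.000e-01] F vise -0.35 -11.48 2.06
```

The force rises to 11 N with no more travel, so the jaw is on its stop. I back off, lift and check.

Call:
drive_tool:
  series:
    - [0, [0, 0.006, 0], [0, 0, 0]]
    - [0, [0, 0.014, 0], [0, 0, 0]]
    - [0, [0, 0.014, -0.03], [0, 0, 0]]
    - [0, [0, 0.014, -0.07], [0, 0, 0]]
    - [0, [0, 0.014, -0.12], [0, 0, 0]]

```text
time: 20.25
tool_pos: [0.5033, -0.2912, 0.1978]
ee_rot: [-3.135, 0.003, 0.301]
wrist_force: [0.1, -0.3, -0.0]
width: 0.0003
finger_force: 0.0
```

Call:
drive_tool:
  series:
    - [0, [0, 0.03, 0], [0, 0, 0]]
    - [0, [-0.03, 0.05, 0], [0, 0, 0]]
    - [0, [-0.03, 0.05, 0], [0, 0, 0]]
    - [0, [-0.03, 0.05, 0], [0, 0, 0]]
    - [0, [-0.03, 0.05, 0], [0, 0, 0]]

```text
time: 20.88
tool_pos: [0.491, -0.3481, 0.199]
ee_rot: [-3.14, 0.0, 0.302]
wrist_force: [0.8, -0.3, 0.2]
width: 0.0004
finger_force: 0.0
```

```bash
python3 - <<'E'
import h
from h import *
h.S=S+.038*EY;st();look(.066,'w8.png')
E
```

```text
t 20.88 vise xy mm -14.0 -91.5 z 0.199 rpy [-3.14   0.     0.302] F vise 0.69 -0.55 0.17
screw [ 0.4777 -0.2584  0.063 ] r 22.8 exp 21.6
line angle rel front (ccw+) -0.176 rho 0.0072
```

View pics/w8.png

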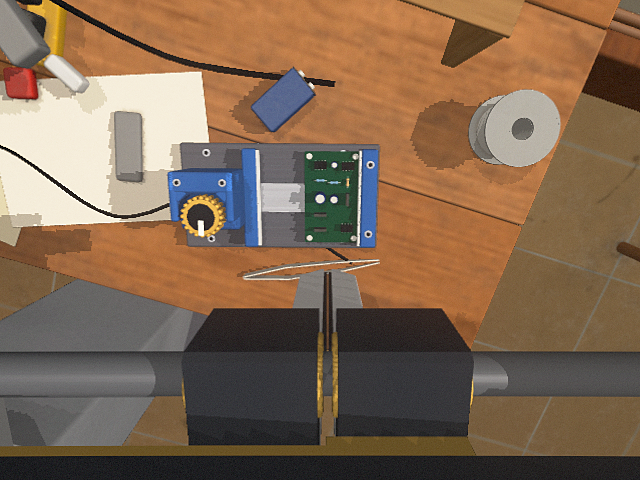

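The housing at (200,200) is back on its end stop; the axis moved about 37 mm. The white line still points to the front, the board is flat by the fixed jaw, and nothing nearby has moved. Handing in.

```bash
python3 -c "
from h import *
st();print(robot.close_job())"
```

```text
t 20.93 vise xy mm -14.0 -53.6 z 0.1992 rpy [-3.141 -0.     0.302] F vise -0.22 -0.32 0.37
the job is handed in; nothing more can be done
None
```

I backed the thumbscrew off about two turns (12.5 rad by the white line) and pushed the jaw home to its end stop. The board still lies in the vise untouched, and I handed the job in at about 21 s; no verdict was returned.

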